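Set and lock the dust-extraction selector

ROBOT

A 7-joint arm with a two-finger parallel gripper is mounted at the origin on the work surface. World frame = base frame: x ahead of the robot, y to its left, z up, the work surface at z = 0. Lengths are in m, angles in rad, forces in N, time in s.
With the tool pointing down it reaches from about 0.425 to 0.925 m from the base axis. Payload 6.8 kg.
Tool frame: the origin (TCP) lies on the centre line of the jaws, within the pads' length; the fingertips stand 19 mm ahead of it and the grasp point (between the pads) is the TCP (bot.tcp_to_tips is the distance from the TCP to the fingertips, in m); x points along the fingers, y is the direction in which the jaws open and shut, and the axes are right-handed (so a half turn about x gives the same grasp; the last joint's range is limited). The gripper opens to 85 mm and grips with 20 to 120 N. Pads are 22 mm wide; open, the fingers measure 114 mm over their backs; the gripper's body (76 mm by 85 mm) begins 54 mm behind the grasp point. The pads swing forward as they close: fully open they stand 13 mm farther back than shut.
Start: joints at [-0.108, 0.477, 0.022, 1.555, -0.011, 1.109, -0.083], TCP at [0.675, 0, 0.25] pointing down, gripper open.
Joint ranges: [-2.96, 2.96], [-0.34, 2.1], [-1.41, 1.46], [0.24, 2.44], [-1.37, 4.51], [0.17, 1.92], [-2.96, 2.96]. Speed limits (rad/s): [2.39, 2.39, 3.14, 3.14, 3.14, 3.14, 3.14].

INTERFACE

Orientations are given as a unit quaternion [w, x, y, z].
In Python, from station import status, eyes, bot gives the robot as it stands.
- The arm moves only by the tool apply_moves, never from a script. Its arguments are lists of equal length, an entry for each row: "travel": the shift along the tool's x, y, z in cm, a list of three; "turn": the turn, a rotation vector about the tool's x, y, z in rad, a list of three; "grip": the closure, from 0 (fully open) to 1 (shut). In form: {"travel": [[tx, ty, tz], ...], "turn": [[wx, wy, wz], ...], "grip": [grip, ...]}. A call has 1 to 8 rows; each row shifts and turns the pose as measured when the row begins, along the tool's axes as they then stand; what a row does not reach is not made up. A row lasts 1/12 s, in which the tool goes at most 41.7 mm and 7.16 degrees, less where a joint would pass 70% of its speed; a pose out of reach is approached as far as the arm can. A call is refused whole if a number of a shift passes 4.17 or a number of a turn 0.125, either way. A call with a gripper value outside its range is refused whole. The fingers move at their own pace and stop on an object; "newtons" is the grip in N (left out, the last holds). Time passes only in rows, so rows that do not move let the fingers close. It gives the time, the measured TCP pose, the force and the opening at its end, in the units of the state.
- status.get_obs(): the state, without advancing time (a new reading comes with each control period).
- eyes.read_camera(name): name is "scene" or "side" or "wrist"; returns the picture (384x512x3 uint8, red, green, blue); there is no depth.
- eyes.calibration(name): a dict with "intrinsics" (3x3 intrinsics, pixels), "distortion" ([k1, k2, p1, p2, k3] as OpenCV has them; the pictures are not rectified), "xyz" and "attitude" of the camera in the world; the wrist camera has in their place "T_tool_cam" (4x4, takes a point from camera to tool coordinates, whose origin is the TCP and whose axes are the tool frame's). Camera axes: x right, y down, z forward; pixel columns grow to the right and rows downward; lengths in m; the calibration is good to about 2 mm. A picture is of the moment at which its call begins: read the wrist's pose just before it. calibration takes no time and is no camera call.
- bot.hand_in(): hands the job in, once; it reports no verdict.
Trained networks look in the newest picture that a camera, given by its name, has taken for a name from the list of things; names that differ only in an ending like _2 or _b are one class to them, and where a whole thing is asked for, a point or a joint stands for the part that bears it (a point fixed in the world has none). Each returns a list of dicts, best first, with "score" (0 to 1); they miss things now and then, are a little off and sometimes report something else, mostly with a low value. They report only what shows in the picture. A call takes as long as a camera call.
- eyes.masks_of(thing, camera): "region" (384x512 bool, what is visible of it) and "rect" ([left, top, right, bottom] in pixels, round what is visible of it).
The state is a dict: "t": time; "q": joint angles; "joint_vel": joint speeds; "joint_torque": joint torques, N m; "eef_pos": TCP position; "tool_rot": TCP orientation; "contact_force": force on the tool from outside, world axes, zero at the start; "torque": the same for the moment, N m; "gripper_width": opening from 0.0 (shut) to 1.0 (fully open).
Only numpy, scipy, OpenCV 4.12 (cv2) and the standard library are available. Lean on these libraries where they do the work, as an engineer would, in place of code of your own. Each camera call takes 0.05 s, during which the arm holds its last target. There are 200 camera calls.

TASK

Set the workshop's dust-extraction selector to yellow: turn its wheel by the black crank knob until the yellow sector fills the cover's window, and lock it there with the red-headed pin, through the brass bush into the hole in the wheel, fully home. The hole is not exactly in the middle of the sector, so find it by feel, gently: the pin drops in by its own weight, and neither it nor the wheel may be pressed against the other with more than a light touch (under 8 N). Let go of everything and leave the other things where they are.

Things in the scene. Friction and masses are not known exactly. Their poses are not given: they have to be found in the camera images.
- selector: Dust-extraction selector, fixed: green base 250 x 250 x 40 mm with a flat wheel turning about the vertical axis through its centre. A white cover (underside 62, top 68 mm above the bench) hides the wheel from 25 mm beyond the axis on; the near part is open. Origin: centre of the underside, on the wheel's axis; z up; x from the axis towards window and bush (away from the robot at yaw 0); y left of that.
- window (a point): Centre of the cover's open window, 24 x 24 mm, black-rimmed, at the cover's top face, 56 mm from the axis along the selector's x.
- bush (a point): Centre of the mouth of the lock bush: a brass block 36 x 36 mm on the cover, its top 80 mm above the bench, 93 mm from the axis along the selector's x. A round vertical hole of 13.6 mm runs straight through it, 18 mm deep, to the wheel's outer ring beneath, whose top face lies 22 mm below the mouth.
- wheel: The wheel: sectors of 45 degrees (one yellow; blue, white, red, green, black) inside an aluminium ring. Turns stiffly (0.22 N m, 3.5 N at the crank), stays where left, can go 17 degrees past centred yellow. Origin: the selector's; x points to yellow's middle. The ring has 14 mm lock holes 93 mm from the axis, one per sector for yellow and the two next sectors anticlockwise; see yellow_mid.
- yellow_mid (a point): On the wheel: the yellow sector's middle, 56 mm from the axis, 59 mm above the bench. At the start 57 to 121 degrees clockwise (from above) of the window: turn anticlockwise. The ring is clamped on inexactly: the lock holes lie 2.5 to 5 degrees to one side of their sectors' middles, unmeasured and different each time; yellow still fills the window when its hole is under the bush.
- crank_grip (a point): Where to grip the black crank knob: upright, round, 18 mm in diameter, 62 mm from the wheel's axis, from 62 to 110 mm above the bench; this point is on the knob's axis, 92 mm above the bench. It is 120 degrees clockwise of yellow's middle (from above), fixed on the wheel, and travels round the open near part.
- lock_pin: Loose upright pin, 48 to 84 g: steel shank 12 mm thick, 34 mm long, end chamfered 1.5 mm; red round head 18 mm wide, 24 mm tall. Origin: centre of the shank's lower end, z up. Let go in the bush it falls by its weight: on the ring's face its head is 12 mm above the bush; over a hole it drops until the head rests on the bush (home, end 46 mm above the bench) and stops the wheel but for 1 degree of play.
- pin_tip (a point): Centre of the lock pin's lower end.
- rack: Fixed wooden rack 190 x 50 x 40 mm with three holes in a row along its x axis, 60 mm apart, holding the red-headed lock pin and a black-headed and a blue-headed pin of the same size, in any order. The pins stand 24 mm deep, their heads 50 to 74 mm above the bench. Origin: centre of its underside.
- black_pin: Pin with a black head in the rack; leave alone. Origin: its lower end.
- blue_pin: Pin with a blue head in the rack; leave alone. Origin: its lower end.
- glue: White glue bottle, 60 mm in diameter, 160 mm tall; leave alone. Origin: centre of its underside.
- stain_tin: Tin of wood stain, 90 mm in diameter, 100 mm tall; leave alone. Origin: centre of its underside.
- driver: Screwdriver with a yellow handle lying on the bench; leave alone. Origin: under its middle.
- offcut: Wooden offcut 160 x 70 x 30 mm; leave alone. Origin: centre of its underside.
- brush: Brush lying on the bench; leave alone. Origin: under its middle.
- mug: Blue mug, 80 mm wide, 95 mm tall; leave alone. Origin: centre of its underside.

How it is judged:
By the outcome, as a careful person would: the job done as asked, in the order asked, and still so for the second after the job is handed in, with the robot touching nothing.
It also fails if it takes over 64 s, if anything falls off the work surface, if the arm or the gripper's body presses on something with over 40 N, if the wrist force passes 120 N, or if a joint passes its speed limit or range.

## Working session

There is one attempt and no reset: what is moved stays moved. The work goes in short steps, Python scripts to look and compute and a tool call to move; the robot and the scene stay as the last step left them, time stands still between calls to the robot, and variables do not carry over. Pictures are saved under pics/ and viewed, about 8 in all and at most 12, crops included, and the job is handed in when it is done.

Besides the shell and the picture viewer there is one more tool, called as a command line: name --argument value ..., lists and objects as JSON in quotes. apply_moves: Moves the arm, as the interface text tells. Its arguments: {"type":"object","properties":{"travel":{"type":"array"},"turn":{"type":"array"},"grip":{"type":"array"},"newtons":{"type":"number"}},"required":["travel","turn","grip"]}

```bash
ls; mkdir -p pics; python3 - <<'E'
from station import status, eyes, bot
import cv2, numpy as np
print(status.get_obs())
ims=[]
for c in ["scene","side","wrist"]:
    im=eyes.read_camera(c); ims.append(im)
    k=eyes.calibration(c); print(c,{a:np.round(np.array(b),4).tolist() for a,b in k.items()})
    for n in ["lock_pin","selector","rack","crank_grip","wheel"]:
        for d in eyes.masks_of(n,c)[:2]: print(c,n,round(d["score"],2),d["rect"])
a=np.hstack(ims[:2]); cv2.imwrite("pics/a.png",cv2.resize(a,(800,300))[:,:,::-1])
cv2.imwrite("pics/scene.png",ims[0][:,:,::-1]);cv2.imwrite("pics/side.png",ims[1][:,:,::-1]);cv2.imwrite("pics/wrist.png",ims[2][:,:,::-1])
E
```

```text
pics
{'t': 0.0, 'q': array([-0.10810941,  0.47780515,  0.02238132,  1.55648211, -0.01150005,
        1.10928997, -0.08313802]), 'joint_vel': array([ 0.00055757, -0.00062696,  0.00101319,  0.00052203,  0.00035171,
       -0.0007877 ,  0.00159334]), 'joint_torque': array([-5.45967814e-04, -5.96443820e+01,  1.60769675e+00, -2.81194621e+01,
        1.24063640e-02,  9.39900521e-03,  2.20753498e-05]), 'eef_pos': array([ 6.74429987e-01, -3.28707282e-05,  2.49310167e-01]), 'tool_rot': array([-0.49956584, -0.49950917, -0.50041159,  0.50051255]), 'contact_force': array([0.17349634, 0.73134825, 0.43711727]), 'torque': array([ 0.03696001,  0.02916591, -0.03346847]), 'gripper_width': 0.9995267628690258}
scene {'intrinsics': [[397.4399, 0.0, 259.5042], [0.0, 397.4399, 191.5012], [0.0, 0.0, 1.0]], 'distortion': [-0.0561, 0.0, 0.0, 0.0, 0.0], 'xyz': [1.0815, -0.9819, 0.758], 'attitude': [-0.4794, 0.8401, 0.226, -0.1152]}
scene lock_pin 0.38 [186.5, 229.7, 196.1, 238.1]
scene selector 0.66 [221.7, 179.3, 324.6, 240.5]
scene rack 0.92 [157.6, 226.8, 221.6, 269.9]
scene crank_grip 0.6 [236.4, 182.8, 28
[... 457 characters left out ...]
1.6]
side crank_grip 0.82 [204.1, 167.2, 275.5, 222.9]
side crank_grip 0.26 [223.1, 260.7, 296.6, 313.4]
side wheel 0.77 [202.5, 165.4, 273.9, 222.3]
wrist {'intrinsics': [[331.9863, 0.0, 256.5168], [0.0, 331.9863, 188.2018], [0.0, 0.0, 1.0]], 'distortion': [0.0031, 0.0, 0.0, 0.0, 0.0], 'T_tool_cam': [[-0.0005, -0.3043, 0.9526, -0.1224], [1.0, -0.0004, 0.0003, -0.0006], [0.0003, 0.9526, 0.3043, -0.0782], [0.0, 0.0, 0.0, 1.0]]}
wrist selector 0.61 [0.0, 0.0, 331.8, 267.0]
wrist rack 0.84 [69.1, 329.3, 179.0, 384.0]
wrist crank_grip 0.72 [37.3, 20.5, 259.1, 250.8]
wrist crank_grip 0.24 [3.2, 0.0, 329.8, 266.7]
wrist wheel 0.9 [36.6, 17.8, 259.0, 250.2]
wrist wheel 0.69 [1.9, 2.6, 331.7, 267.3]
```

View pics/wrist.png

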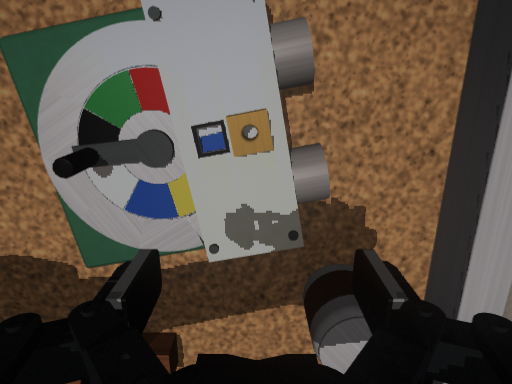

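View pics/side.png

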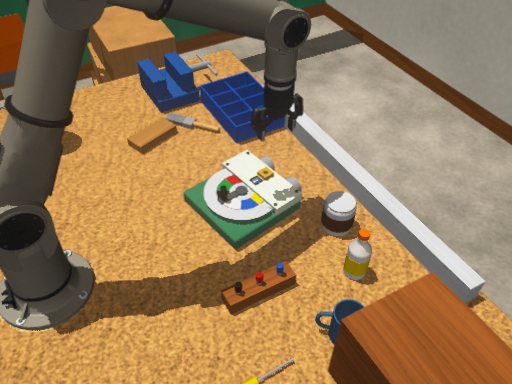

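View pics/scene.png

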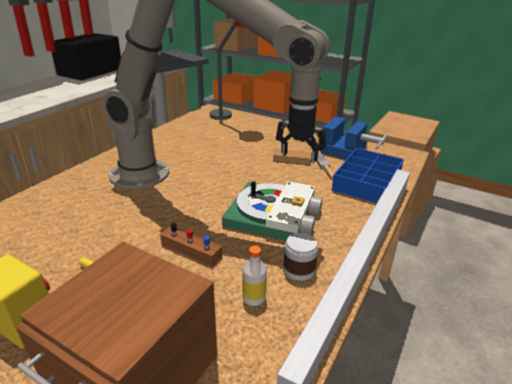

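The wrist view shows the wheel hub at (155,148), the knob top at (62,166), the window at (210,138), the bush hole at (250,132) and a sliver of yellow at (182,195). In the side view the red pin is the middle of the three, at (259,278), and in the scene view it is at (190,236).

```bash
cat > h.py <<'E'
from station import status, eyes, bot
import cv2, numpy as np
from scipy.spatial.transform import Rotation as R
from scipy.optimize import least_squares
def rot(q): return R.from_quat(np.roll(q,-1)).as_matrix()
def cam(name,obs=None):
    k=eyes.calibration(name); K=np.array(k["intrinsics"]);D=np.array(k["distortion"])
    if "xyz" in k: return K,D,rot(k["attitude"]),np.array(k["xyz"])
    T=np.array(k["T_tool_cam"]); A=rot(obs["tool_rot"])
    return K,D,A@T[:3,:3],A@T[:3,3]+obs["eef_pos"]
def proj(c,P):
    K,D,A,p=c; return cv2.projectPoints((np.atleast_2d(P)-p)@A,np.zeros(3),np.zeros(3),K,D)[0][:,0]
def back(c,uv,z):
    K,D,A,p=c; n=cv2.undistortPoints(np.array(uv,float).reshape(-1,1,2),K,D)[:,0]
    d=np.c_[n,np.ones(len(n))]@A.T; return p+d*((z-p[2])/d[:,2])[:,None]
def snap(name):
    o=status.get_obs(); im=eyes.read_camera(name); return o,im,cam(name,o)
def red(im,box,lo=90):
    x0,y0,x1,y1=box; s=im[y0:y1,x0:x1].astype(int)
    m=(s[...,0]>lo)&(s[...,1]<.35*s[...,0])&(s[...,2]<.35*s[...,0])
    v,u=np.nonzero(m); return (u.mean()+x0,v.mean()+y0,len(u)) if len(u) else None
E
python3 - <<'E'
from h import *
o=status.get_obs(); w=cam("wrist",o)
uv=[(155,148),(210,138.5),(250,132)]
for p,z in zip(uv,(.065,.068,.080)): print(back(w,[p],z).round(4))
def f(s):
    c,n=np.cos(s[2]),np.sin(s[2])
    P=[[s[0]+r*c,s[1]+r*n,z] for r,z in((.056,.068),(.093,.080))]
    return (proj(w,P)-uv[1:]).ravel()
r=least_squares(f,[.6,0.05,.1],x_scale=[.01,.01,.1]); print("sel",r.x.round(4),r.fun.round(1))
x,y,a=r.x
k=back(w,[(62,166)],.110)[0]; print("knob",k.round(4),np.hypot(*(k[:2]-[x,y])),np.degrees(np.arctan2(k[1]-y,k[0]-x)-a)%360)
S=cv2.imread("pics/scene.png")[:,:,::-1];I=cv2.imread("pics/side.png")[:,:,::-1]
rs=red(S,(180,225,200,245)); ri=red(I,(250,268,270,290)); print(rs,ri)
for n,u in(("scene",rs),("side",ri)):
  if u: print(back(cam(n),[u[:2]],.064))
print(back(cam("side"),[(239,286),(281,267)],.064), back(cam("scene"),[(174,228),(207,242)],.064))
E
```

```text
[[0.5795 0.0195 0.065 ]]
[[0.6317 0.0288 0.068 ]]
[[0.6688 0.0365 0.08  ]]
sel [0.5773 0.0176 0.2031] [ 0.5 -0.1 -0.4  0.1]
knob [0.5165 0.0133 0.11  ] 0.06099678488593153 172.4724314596117
(np.float64(189.275), np.float64(232.9), 40) (np.float64(258.93650793650795), np.float64(276.6666666666667), 63)
[[ 0.46854198 -0.27251127  0.064     ]]
[[ 0.46835766 -0.27222478  0.064     ]]
[[ 0.41176994 -0.27239597  0.064     ]
 [ 0.53211158 -0.27369935  0.064     ]] [[ 0.41568067 -0.27682796  0.064     ]
 [ 0.53682481 -0.28036737  0.064     ]]
```

apply_moves --travel '[[1.8,-3.16,-0.27],[1.8,-3.16,-0.27],[1.8,-3.16,-0.27],[1.8,-3.16,-0.27],[1.8,-3.16,-0.27],[0,0,0]]' --turn '[[0,0,0],[0,0,0],[0,0,0],[0,0,0],[-0.07,0,0],[0,0,0]]' --grip '[0,0,0,0,0,0.3]' --newtons 20

```text
t: 1.4
eef_pos: [0.5115, 0.0133, 0.1562]
tool_rot: [0.519, 0.482, 0.517, -0.481]
contact_force: [-2.3, 0.1, -0.4]
gripper_width: 0.884
```

```bash
cat >> h.py <<'E'
def togo(o,xyz,jaw=None):
    A=rot(o["tool_rot"]); t=100*A.T@(np.array(xyz)-o["eef_pos"])
    j=np.degrees(np.arctan2(A[1,1],A[0,1]))
    print("t",round(o["t"],2),"pos",o["eef_pos"].round(4),"down",A[:,0].round(3),"jaw",j.round(1),"togo cm",t.round(2), "" if jaw is None else "wx %.3f"%-np.radians((jaw-j+90)%180-90),"F",o["contact_force"].round(1),"w",round(o["gripper_width"]*85,1))
E
python3 - <<'E'
from h import *
o,im,w=snap("wrist"); cv2.imwrite("pics/w2.png",im[:,:,::-1]); togo(o,[.516,.0135,.092],4)
print(proj(w,[[.516,.0135,.11],[.516,.0135,.092],[.578,.018,.065],[.633,.029,.068],[.669,.0365,.08]]).round(1), proj(w,[o["eef_pos"]]))
E
```

```text
t 1.4 pos [0.5115 0.0133 0.1562] down [ 0.004 -0.001 -1.   ] jaw 4.1 togo cm [6.42 0.43 0.  ] wx 0.002 F [-2.3  0.1 -0.4] w 75.1
[[265.4 230. ]
 [264.5 217.4]
 [354.2 201.9]
 [439.4 193.5]
 [508.5 192.2]] [[257.96054758 276.35726775]]
```

View pics/w2.png

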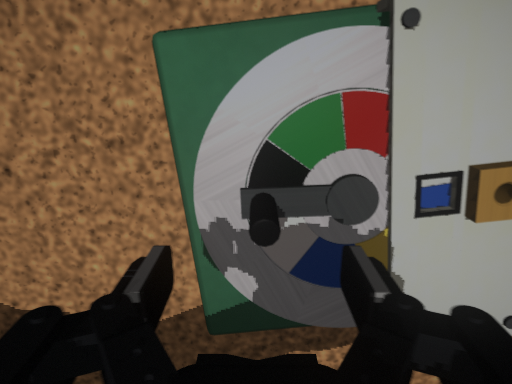

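The knob top sits at (264,231) against a predicted (265,230), so I'm descending and gripping.

apply_moves --travel '[[2.2,0.43,0],[2.2,0,0],[2.0,0,0],[0,0,0],[0,0,0],[0,0,0],[0,0,0]]' --turn '[[0,0,0],[0,0,0],[0,0,0],[0,0,0],[0,0,0],[0,0,0],[0,0,0]]' --grip '[0.3,0.4,0.5,1,1,1,1]' --newtons 25

```text
t: 2.03
eef_pos: [0.5158, 0.0131, 0.0938]
tool_rot: [0.515, 0.481, 0.518, -0.486]
contact_force: [-0.1, 0.1, -6.5]
gripper_width: 0.203
```

```bash
python3 - <<'E'
from h import *
togo(status.get_obs(),[.516,.0135,.092],4)
E
```

```text
t 2.03 pos [0.5158 0.0131 0.0938] down [-0.008 -0.002 -1.   ] jaw 3.8 togo cm [ 0.18  0.02 -0.04] wx -0.004 F [-0.1  0.1 -6.5] w 17.3
```

apply_moves --travel '[[0,0.045,0.74],[0,0.045,0.74],[0,0.045,0.74],[0,0.045,0.74],[0,0,0]]' --turn '[[-0.12,0,0],[-0.12,0,0],[-0.12,0,0],[-0.12,0,0],[0,0,0]]' --grip '[1,1,1,1,1]'

```text
t: 2.45
eef_pos: [0.525, -0.0151, 0.0939]
tool_rot: [0.616, 0.339, 0.623, -0.343]
contact_force: [-1.1, 0.0, -7.3]
gripper_width: 0.201
```

```bash
cat >> h.py <<'E'
AX=np.array([.578,.018]); YAW=.203
def knob(o):
    d=o["eef_pos"][:2]-AX; a=np.degrees(np.arctan2(d[1],d[0])-YAW)%360
    print("knob rel %.2f r %.2f mm"%(a,1e3*np.hypot(*d)))
    return a
E
python3 - <<'E'
from h import *
o=status.get_obs(); knob(o); togo(o,[*o["eef_pos"][:2],.092],4); print(o["torque"])
E
```

```text
knob rel 200.39 r 62.45 mm
t 2.45 pos [ 0.525  -0.0151  0.0939] down [-0.012 -0.001 -1.   ] jaw 32.3 togo cm [0.19 0.   0.  ] wx 0.494 F [-1.1  0.  -7.3] w 17.1
[ 0.03408703 -0.4007431   0.19946519]
```

apply_moves --travel '[[0.03,0.045,0.74],[0.03,0.045,0.74],[0.03,0.045,0.74],[0.03,0.045,0.74],[0.03,0.035,0.6],[0,0,0]]' --turn '[[-0.12,0,0],[-0.12,0,0],[-0.12,0,0],[-0.12,0,0],[-0.09,0,0],[0,0,0]]' --grip '[1,1,1,1,1,1]'

```text
t: 2.95
eef_pos: [0.5513, -0.0383, 0.094]
tool_rot: [0.685, 0.151, 0.696, -0.155]
contact_force: [0.6, -1.2, -8.8]
gripper_width: 0.201
```

```bash
python3 - <<'E'
from h import *
o,im,w=snap("wrist"); knob(o); togo(o,[.468,-.2725,.18],90); cv2.imwrite("pics/w3.png",im[:,:,::-1])
s=eyes.read_camera("side"); x=cv2.resize(s[140:240,180:310],None,fx=4,fy=4,interpolation=2); y=np.zeros((400,520,3),np.uint8); y[:384,:512]=im
cv2.imwrite("pics/c3.png",cv2.resize(np.hstack([y,x]),(800,308))[:,:,::-1])
E
```

```text
knob rel 233.03 r 62.29 mm
t 2.95 pos [ 0.5513 -0.0383  0.094 ] down [-0.017 -0.001 -1.   ] jaw 65.0 togo cm [ -8.44 -24.82   2.23] wx -0.437 F [ 0.6 -1.2 -8.8] w 17.1
```

View pics/c3.png

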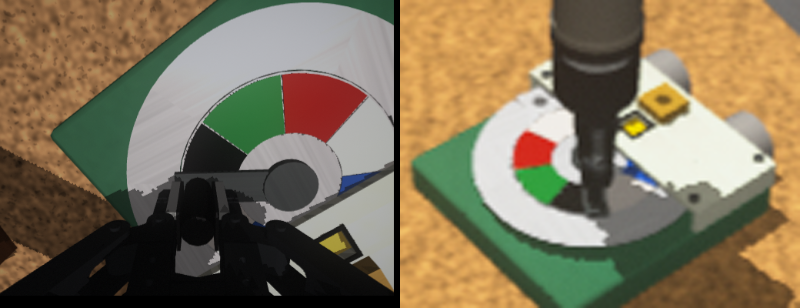

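apply_moves --travel '[[0,0,0],[0,0,0],[-2.5,0,0],[-4.1,0,0],[-1.8,-3.7,0.3],[0,-4.1,0.4],[0,-4.1,0.4],[0,-4.1,0.4]]' --turn '[[0,0,0],[0,0,0],[0,0,0],[0,0,0],[0,0,0],[0,0,0],[0,0,0],[0,0,0]]' --grip '[0.4,0.4,0.4,0.4,0.4,0.4,0.4,0.4]'

```text
t: 3.72
eef_pos: [0.5041, -0.1779, 0.1894]
tool_rot: [0.69, 0.154, 0.69, -0.153]
contact_force: [1.5, -1.1, -0.7]
gripper_width: 0.602
```

```bash
python3 - <<'E'
from h import *
togo(status.get_obs(),[.468,-.2725,.15],90)
print("mug",back(cam("side"),[(345,335)],0.0))
E
```

```text
t 3.72 pos [ 0.5041 -0.1779  0.1894] down [ 0.001  0.002 -1.   ] jaw 64.9 togo cm [  3.92 -10.11   0.74] wx -0.438 F [ 1.5 -1.1 -0.7] w 51.1
mug [[ 0.58876615 -0.47826722  0.        ]]
```

apply_moves --travel '[[1.0,-2.53,0.19],[1.0,-2.53,-0.09],[1.0,-2.51,-0.37],[1.0,-2.45,-0.64],[0,0,0]]' --turn '[[-0.11,0,0],[-0.11,0,0],[-0.11,0,0],[-0.11,0,0],[0,0,0]]' --grip '[0.4,0.4,0.4,0.4,0.4]'

```text
t: 4.13
eef_pos: [0.4657, -0.2868, 0.1547]
tool_rot: [0.711, -0.004, 0.703, -0.003]
contact_force: [0.1, -0.5, -0.5]
gripper_width: 0.6
```

```bash
python3 - <<'E'
from h import *
o,im,w=snap("wrist"); togo(o,[.468,-.2725,.067],90); cv2.imwrite("pics/w4.png",im[:,:,::-1])
P=[[.468,-.2725,.074],[.468,-.2725,.05]]; q=proj(w,P); print(q)
u,v=q.mean(0).astype(int); r=red(im,(u-60,v-60,u+60,v+60)); print(r, r and back(w,[r[:2]],.068))
for d in eyes.masks_of("lock_pin","wrist")[:2]: print(d["score"],d["rect"])
E
```

```text
t 4.13 pos [ 0.4657 -0.2868  0.1547] down [ 0.012 -0.009 -1.   ] jaw 90.1 togo cm [8.76 1.5  0.13] wx 0.001 F [ 0.1 -0.5 -0.5] w 51.0
[[279.00052349 209.99957377]
 [277.16356711 197.46629164]]
(np.float64(280.65359477124184), np.float64(206.09150326797385), 306) [[ 0.46760675 -0.27106479  0.068     ]]
0.8 [266.9, 183.5, 291.2, 220.4]
0.68 [267.4, 98.0, 296.8, 134.8]
```

View pics/w4.png

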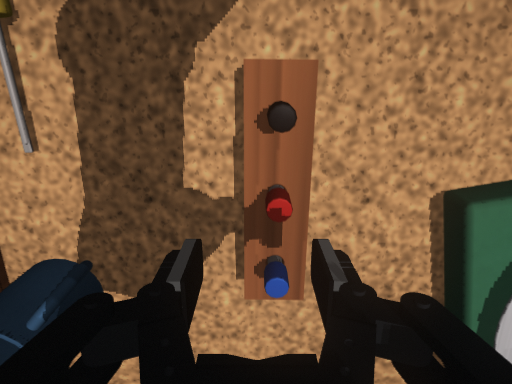

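Red head top is at (280,211), as predicted, with black above at (282,116) and blue below at (276,280). Both neighbours are clear of the jaws.

apply_moves --travel '[[0,1.55,0.1],[2.9,0,0],[2.9,0,0],[2.6,0,0],[0.3,0,0]]' --turn '[[0,0.012,0.009],[0,0,0],[0,0,0],[0,0,0],[0,0,0]]' --grip '[0.4,0.4,0.4,0.4,0.4]'

```text
t: 4.65
eef_pos: [0.4799, -0.2605, 0.0739]
tool_rot: [0.714, 0.001, 0.701, -0.003]
contact_force: [-1.5, -0.1, 0.4]
gripper_width: 0.599
```

```bash
python3 - <<'E'
from h import *
o,im,w=snap("wrist"); togo(o,[.4678,-.272,.067],90)
q=proj(w,[[.4678,-.272,.074]])[0];print(q); u,v=q.astype(int); print(red(im,(u-60,v-60,u+60,v+60)))
E
```

```text
t 4.65 pos [ 0.4799 -0.2605  0.0739] down [ 0.018 -0.002 -1.   ] jaw 89.7 togo cm [ 0.67 -1.16 -1.22] wx -0.006 F [-1.5 -0.1  0.4] w 50.9
[227.85620175 251.87756724]
(np.float64(231.96448087431693), np.float64(241.12021857923497), 366)
```

apply_moves --travel '[[0,-0.6,-0.6],[0,-0.56,-0.62],[0,0,0]]' --turn '[[0,0.018,0.002],[0,0,0],[0,0,0]]' --grip '[0.4,0.4,0.4]'

```text
t: 4.95
eef_pos: [0.4711, -0.2712, 0.079]
tool_rot: [0.709, 0.001, 0.706, -0.001]
contact_force: [-0.3, -0.6, -0.1]
gripper_width: 0.6
```

```bash
python3 - <<'E'
from h import *
o,im,w=snap("wrist"); togo(o,[.4678,-.272,.067],90)
q=proj(w,[[.4678,-.272,.074]])[0];print(q); u,v=q.astype(int); print(red(im,(u-60,v-60,u+60,v+60)),o["joint_vel"].round(3))
E
```

```text
t 4.95 pos [ 0.4711 -0.2712  0.079 ] down [ 0.004 -0.001 -1.   ] jaw 89.8 togo cm [ 1.2  -0.08 -0.33] wx -0.003 F [-0.3 -0.6 -0.1] w 51.0
[254.18494627 264.00733542]
(np.float64(253.56597222222223), np.float64(252.51736111111111), 288) [-0.013 -0.016 -0.019 -0.031 -0.008  0.023 -0.015]
```

apply_moves --travel '[[0.8,-0.05,-0.28],[0.4,0,-0.05],[0,0,0],[0,0,0],[0,0,0],[0,0,0]]' --turn '[[0,0.004,0],[0,0,0],[0,0,0],[0,0,0],[0,0,0],[0,0,0]]' --grip '[0.4,0.4,0.4,1,1,1]' --newtons 30

```text
t: 5.5
eef_pos: [0.4696, -0.2728, 0.069]
tool_rot: [0.709, 0.001, 0.705, -0.003]
contact_force: [0.6, 0.1, 3.3]
gripper_width: 0.199
```

```bash
python3 - <<'E'
from h import *
o,im,w=snap("wrist"); togo(o,[.4678,-.272,.2],90)
E
```

```text
t 5.5 pos [ 0.4696 -0.2728  0.069 ] down [ 0.006 -0.004 -1.   ] jaw 89.7 togo cm [-13.11   0.04  -0.11] wx -0.005 F [0.6 0.1 3.3] w 16.9
```

apply_moves --travel '[[-1.5,0,0],[-4.0,0,0],[-4.0,0,0],[-2.0,2.9,1.9],[0,3.4,2.2],[0,3.4,2.2],[0,3.4,2.2],[0,3.4,2.2]]' --turn '[[0,0,0],[0,0,0],[0,0,0],[0,0,0],[0,0,0],[0,0,0],[0,0,0],[0,0,0]]' --grip '[1,1,1,1,1,1,1,1]'

```text
t: 6.22
eef_pos: [0.5769, -0.1156, 0.1896]
tool_rot: [0.709, 0.007, 0.705, -0.013]
contact_force: [1.1, -1.2, -0.3]
gripper_width: 0.196
```

```bash
python3 - <<'E'
from h import *
o=status.get_obs(); togo(o,[.669,.0368,.16],90)
E
```

```text
t 6.22 pos [ 0.5769 -0.1156  0.1896] down [ 0.005 -0.008 -1.   ] jaw 88.4 togo cm [ 2.88 15.52  8.76] wx -0.028 F [ 1.1 -1.2 -0.3] w 16.6
```

apply_moves --travel '[[0,3.2,1.8],[0,3.2,1.8],[0,3.2,1.8],[0,2.0,1.2],[0,0,0],[0,0,0]]' --turn '[[0,0,0],[0,0,0],[0,0,0],[0,0,0],[0,0,0],[0,0,0]]' --grip '[1,1,1,1,1,1]'

```text
t: 6.72
eef_pos: [0.652, 0.0182, 0.1892]
tool_rot: [0.71, 0.005, 0.704, -0.005]
contact_force: [-0.6, -0.7, -1.9]
gripper_width: 0.197
```

```bash
python3 - <<'E'
from h import *
o,im,w=snap("wrist"); togo(o,[.669,.0368,.14],90)
cv2.imwrite("pics/w5.png",im[:,:,::-1]); A=rot(o["tool_rot"])
print(proj(w,[o["eef_pos"]+A@np.array(d) for d in([0,0,0],[.053,0,0],[.019,0,0])]), proj(w,[[.669,.0368,.08],[.633,.029,.068]]))
E
```

```text
t 6.72 pos [0.652  0.0182 0.1892] down [ 0.008 -0.001 -1.   ] jaw 89.2 togo cm [4.93 1.89 1.64] wx -0.014 F [-0.6 -0.7 -1.9] w 16.8
[[256.05634053 276.97768163]
 [256.14834516 225.41099531]
 [256.09606639 254.71528757]] [[281.51181795 213.98263885]
 [270.44046836 163.65098575]]
```

View pics/w5.png

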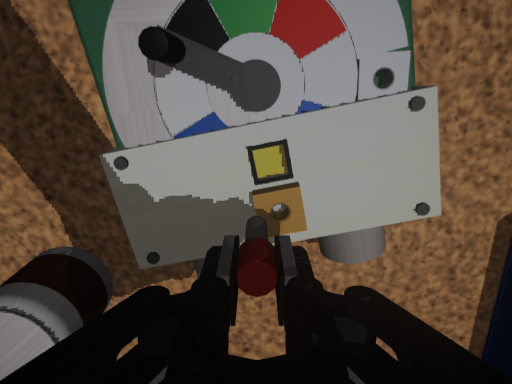

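```bash
python3 - <<'E'
import cv2,numpy as np
im=cv2.imread("pics/w5.png")
a=cv2.resize(im[140:250,230:330],None,fx=5,fy=5,interpolation=cv2.INTER_CUBIC)
b=cv2.resize(im[55:105,350:410],None,fx=5,fy=5,interpolation=cv2.INTER_CUBIC)
c=np.zeros((550,800,3),np.uint8); c[:,:500]=a; c[:250,500:800]=b; cv2.imwrite("pics/w5c.png",c)
E
```

```text
(no output)
```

View pics/w5c.png

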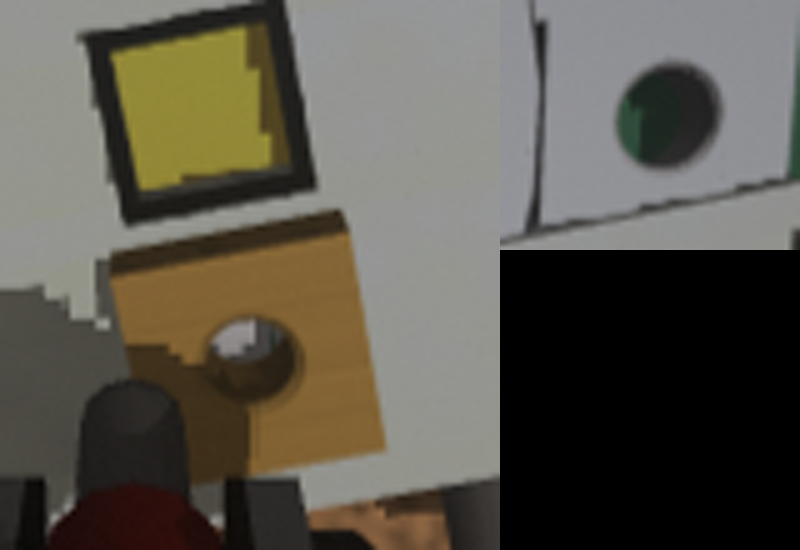

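```bash
cat > m5.py <<'E'
from h import *
E
python3 - <<'E'
from h import *
# pose at the time of w5
o=status.get_obs(); w=cam("wrist",o); A=rot(o["tool_rot"]); print(o["eef_pos"])
th=np.linspace(0,2*np.pi,73)
def vmin(s,L=.053):
    P=[o["eef_pos"]+A@np.array([L-h,r*np.cos(t),s+r*np.sin(t)]) for r,h in((.0045,0),(.006,.0015)) for t in th]
    return proj(w,P)[:,1].min()
for s in(-.003,-.002,-.001,0): print(s,vmin(s).round(2))
b=back(w,[(280.4,211.6)],.08)[0]; k=back(w,[(270.4,162.2)],.068)[0]
yaw=np.arctan2(*(b-k)[1::-1]); print("bush",b,"win",k,"yaw",yaw,np.hypot(*(b-k)[:2]))
ax=b[:2]-.093*np.array([np.cos(.203),np.sin(.203)]); print("axis",ax)
h=back(w,[(383.6,78.2)],.058)[0]; hub=back(w,[(255.5,85)],.066)[0];print("hole",h,hub)
d=h[:2]-ax; print(np.hypot(*d),"hole rel deg",np.degrees(np.arctan2(d[1],d[0])-.203))
kt=back(w,[(155,43)],.11)[0]; d=kt[:2]-ax; print("knob",kt,np.hypot(*d),np.degrees(np.arctan2(d[1],d[0])-.203)%360)
E
```

```text
[0.65175336 0.01841767 0.18922836]
-0.003 211.83
-0.002 213.48
-0.001 215.12
0 216.76
bush [0.66689643 0.03627956 0.08      ] win [0.6317077  0.02930237 0.068     ] yaw 0.1957403558457959 0.03587377054339904
axis [0.57580607 0.01752995]
hole [0.57303275 0.11157731 0.058     ] [0.57622098 0.01895608 0.066     ]
0.09408823944208629 hole rel deg 80.05803605230054
knob [ 0.55237579 -0.03649591  0.11      ] 0.05888779279380745 234.92323808362806
```

apply_moves --travel '[[0,0.9,0.8],[1.5,0.9,0.75],[1.5,0,0],[1.2,0,0],[0,0,0]]' --turn '[[0,0.008,0],[0,0,0],[0,0,0],[0,0,0],[0,0,0]]' --grip '[1,1,1,1,1]'

```text
t: 7.18
eef_pos: [0.6662, 0.0278, 0.1462]
tool_rot: [0.707, 0.006, 0.707, -0.01]
contact_force: [-1.8, 0.6, -1.0]
gripper_width: 0.2
```

```bash
cat > pin.py <<'E'
from h import *
import sys
o,im,w=snap("wrist"); togo(o,[.6675,.0363,.143],90); A=rot(o["tool_rot"]); name=sys.argv[1]
tip=o["eef_pos"]+A@np.array([.053,0,-.0005]); print("tip",tip.round(4),proj(w,[tip]).round(1),"bush pred",proj(w,[[.6669,.0363,.08],[.669,.0368,.08]]).round(1))
cv2.imwrite("pics/%s.png"%name,cv2.resize(im[120:270,180:340],None,fx=5,fy=4,interpolation=cv2.INTER_CUBIC)[:,:,::-1])
np.save("pics/%s.npy"%name,im)
E
python3 pin.py w6
```

```text
t 7.18 pos [0.6662 0.0278 0.1462] down [-0.001 -0.006 -1.   ] jaw 88.7 togo cm [0.31 0.86 0.12] wx -0.023 F [-1.8  0.6 -1. ] w 17.0
tip [0.6656 0.0275 0.0932] [[256.1 224.6]] bush pred [[270.7 217.5]
 [271.5 220.6]]
```

View pics/w6.png

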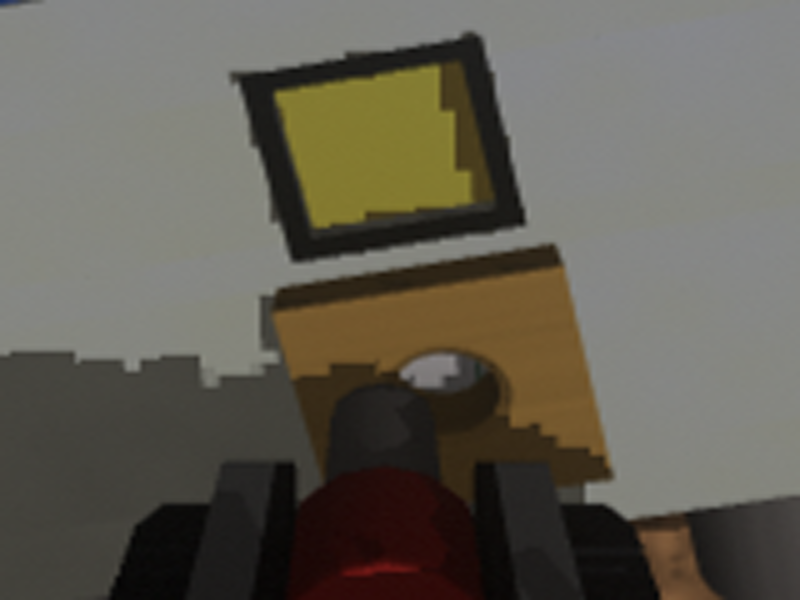

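apply_moves --travel '[[0,0.5,0.1],[0,0.32,0.05],[0,0,0]]' --turn '[[0,0,0.006],[0,0,0],[0,0,0]]' --grip '[1,1,1]'

```text
t: 7.48
eef_pos: [0.6685, 0.0333, 0.1488]
tool_rot: [0.708, 0.01, 0.707, -0.01]
contact_force: [0.4, -0.5, -0.2]
gripper_width: 0.194
```

```bash
python3 - <<'E'
from h import *
togo(status.get_obs(),[.6674,.0359,.115],90)
E
```

```text
t 7.48 pos [0.6685 0.0333 0.1488] down [ 0.001 -0.    -1.   ] jaw 88.4 togo cm [ 3.38  0.26 -0.12] wx -0.027 F [ 0.4 -0.5 -0.2] w 16.5
```

apply_moves --travel '[[0,0.26,-0.12],[0,0,0]]' --turn '[[0,0,0],[0,0,0]]' --grip '[1,1]'

```text
t: 7.65
eef_pos: [0.6679, 0.0361, 0.1502]
tool_rot: [0.708, 0.01, 0.706, -0.01]
contact_force: [-0.1, 0.1, -0.7]
gripper_width: 0.196
```

```bash
python3 - <<'E'
from h import *
togo(status.get_obs(),[.6674,.0359,.115],90)
E
```

```text
t 7.65 pos [0.6679 0.0361 0.1502] down [ 0.003 -0.    -1.   ] jaw 88.4 togo cm [ 3.52 -0.02 -0.06] wx -0.028 F [-0.1  0.1 -0.7] w 16.7
```

apply_moves --travel '[[0.7,0,-0.05],[0.7,0,0],[0.6,0,0],[0,0,0]]' --turn '[[0,0.003,0],[0,0,0],[0,0,0],[0,0,0]]' --grip '[1,1,1,1]'

```text
t: 7.98
eef_pos: [0.6681, 0.0362, 0.1296]
tool_rot: [0.708, 0.01, 0.706, -0.01]
contact_force: [1.2, -1.1, -0.7]
gripper_width: 0.194
```

```bash
python3 - <<'E'
from h import *
o,im,w=snap("wrist");togo(o,[.6674,.0359,.115],90); print(proj(w,[[.6669,.0363,.08]]))
cv2.imwrite("pics/w7.png",cv2.resize(im[120:270,180:340],None,fx=5,fy=4,interpolation=cv2.INTER_CUBIC)[:,:,::-1])
E
```

```text
t 7.98 pos [0.6681 0.0362 0.1296] down [ 0.003 -0.    -1.   ] jaw 88.4 togo cm [ 1.46 -0.03 -0.08] wx -0.027 F [ 1.2 -1.1 -0.7] w 16.5
[[256.37674808 225.60040244]]
```

View pics/w7.png

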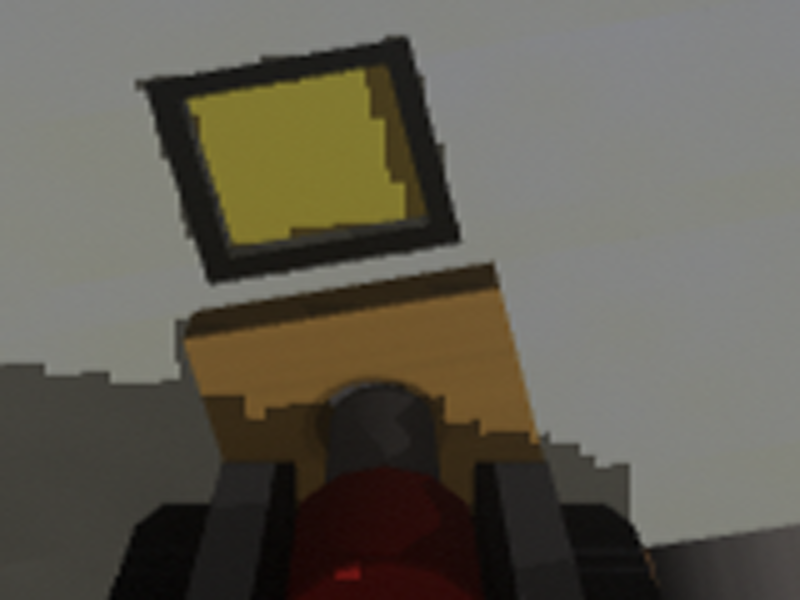

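The pin tip is centred in the bush mouth (hole spans 318–443, pin 330–438 in the crop), so I'm going on down gently.

apply_moves --travel '[[0.5,-0.03,-0.04],[0.5,0,0],[0.3,0,0],[0,0,0]]' --turn '[[0,0.003,0],[0,0,0],[0,0,0],[0,0,0]]' --grip '[1,1,1,1]'

```text
t: 8.37
eef_pos: [0.6682, 0.0356, 0.1155]
tool_rot: [0.707, 0.01, 0.707, -0.01]
contact_force: [0.4, -0.2, -1.2]
gripper_width: 0.2
```

```bash
python3 - <<'E'
from h import *
togo(status.get_obs(),[.6674,.0359,.115],90)
E
```

```text
t 8.37 pos [0.6682 0.0356 0.1155] down [ 0. -0. -1.] jaw 88.4 togo cm [ 0.05  0.03 -0.08] wx -0.028 F [ 0.4 -0.2 -1.2] w 17.0
```

apply_moves --travel '[[0,0,0],[0,0,0],[-1.0,0,0],[-3.0,0,0],[-2.0,0,0],[0,0,0]]' --turn '[[0,0,0],[0,0,0],[0,0,0],[0,0,0],[0,0,0],[0,0,0]]' --grip '[0.4,0.4,0.4,0.4,0.4,0.4]'

```text
t: 8.87
eef_pos: [0.6669, 0.0365, 0.1781]
tool_rot: [0.706, 0.01, 0.709, -0.009]
contact_force: [0.1, -0.1, 0.2]
gripper_width: 0.596
```

```bash
python3 - <<'E'
from h import *
o,im,w=snap("wrist"); togo(o,[.5513,-.0383,.17],65)
b=np.array([.6669,.0363]); 
for z in(.092,.116,.08,.104): print(z,proj(w,[[*b,z]]).round(1))
r=red(im,(200,120,320,320),60); print(r)
cv2.imwrite("pics/w8.png",im[:,:,::-1])
s=eyes.read_camera("side"); c=cam("side"); q=proj(c,[[*b,.104],[*b,.092]]); print(q, red(s,(250,160,285,190),60))
s=eyes.read_camera("scene"); c=cam("scene"); q=proj(c,[[*b,.104],[*b,.092]]); print(q); u,v=q[0].astype(int); print(red(s,(u-15,v-15,u+15,v+15),60))
E
```

```text
t 8.87 pos [0.6669 0.0365 0.1781] down [-0.004  0.001 -1.   ] jaw 88.5 togo cm [  0.86  -7.79 -11.35] wx 0.409 F [ 0.1 -0.1  0.2] w 50.7
0.092 [[255.9 205.6]]
0.116 [[255.8 219.6]]
0.08 [[255.9 199.6]]
0.104 [[255.8 212.2]]
(np.float64(253.03899082568807), np.float64(217.4954128440367), 436)
[[264.87349306 165.83901044]
 [264.74055713 168.84048633]] (np.float64(265.5), np.float64(163.5), 14)
[[297.80701759 192.47283443]
 [297.53624469 195.66334109]]
(np.float64(298.04761904761904), np.float64(192.76190476190476), 21)
```

apply_moves --travel '[[0,-1.95,-2.84],[0,-2.19,-2.65],[0,-2.42,-2.45],[0,-2.63,-2.22],[0,0,0],[0,0,0]]' --turn '[[0.09,0,0],[0.09,0,0],[0.09,0,0],[0.09,0,0],[0,0,0],[0,0,0]]' --grip '[0.4,0.4,0.4,0.4,0.4,0.4]'

```text
t: 9.52
eef_pos: [0.5389, -0.0401, 0.1671]
tool_rot: [0.685, 0.14, 0.701, -0.142]
contact_force: [0.8, 0.8, 0.4]
gripper_width: 0.6
```

```bash
python3 - <<'E'
from h import *
o=status.get_obs(); togo(o,[.5513,-.0383,.092],66)
E
```

```text
t 9.52 pos [ 0.5389 -0.0401  0.1671] down [-0.022  0.002 -1.   ] jaw 66.9 togo cm [7.48 0.71 1.22] wx 0.016 F [0.8 0.8 0.4] w 51.0
```

apply_moves --travel '[[0,0.65,1.07],[0,0,0],[1.5,0,0],[1.5,0,0],[0,0,0]]' --turn '[[0,-0.021,0.007],[0,0,0],[0,0,0],[0,0,0],[0,0,0]]' --grip '[0.4,0.4,0.4,0.4,0.4]'

```text
t: 9.93
eef_pos: [0.5564, -0.0354, 0.1351]
tool_rot: [0.695, 0.14, 0.692, -0.138]
contact_force: [0.2, 0.3, -0.3]
gripper_width: 0.599
```

```bash
python3 - <<'E'
from h import *
o=status.get_obs(); togo(o,[.5513,-.0383,.092],66)
E
```

```text
t 9.93 pos [ 0.5564 -0.0354  0.1351] down [ 0.005  0.002 -1.   ] jaw 67.3 togo cm [ 4.31 -0.48 -0.37] wx 0.022 F [ 0.2  0.3 -0.3] w 51.0
```

apply_moves --travel '[[1.4,-0.3,-0.25],[1.4,-0.18,-0.12],[1.2,0,0],[0,0,0],[0,0,0]]' --turn '[[0,0.003,0],[0,0,0],[0,0,0],[0,0,0],[0,0,0]]' --grip '[0.4,0.4,0.4,0.4,0.4]'

```text
t: 10.35
eef_pos: [0.5565, -0.0339, 0.0941]
tool_rot: [0.695, 0.139, 0.692, -0.134]
contact_force: [0.5, -0.7, -0.2]
gripper_width: 0.602
```

```bash
python3 - <<'E'
from h import *
o=status.get_obs(); togo(o,[.5513,-.0383,.092],66)
E
```

```text
t 10.35 pos [ 0.5565 -0.0339  0.0941] down [ 0.005  0.006 -1.   ] jaw 67.7 togo cm [ 0.21 -0.61 -0.32] wx 0.029 F [ 0.5 -0.7 -0.2] w 51.2
```

apply_moves --travel '[[0.1,-0.61,-0.32],[0,0,0],[0,0,0]]' --turn '[[0,0,0],[0,0,0],[0,0,0]]' --grip '[0.4,0.4,0.5]'

```text
t: 10.6
eef_pos: [0.5524, -0.0378, 0.0945]
tool_rot: [0.696, 0.139, 0.692, -0.134]
contact_force: [0.0, -0.2, 0.4]
gripper_width: 0.504
```

```bash
python3 - <<'E'
from h import *
o=status.get_obs(); togo(o,[.5513,-.0383,.092],66)
E
```

```text
t 10.6 pos [ 0.5524 -0.0378  0.0945] down [ 0.007  0.006 -1.   ] jaw 67.8 togo cm [ 0.25 -0.09 -0.09] wx 0.031 F [ 0.  -0.2  0.4] w 42.9
```

Close on the knob.

apply_moves --travel '[[0.1,-0.09,-0.09],[0,0,0],[0,0,0],[0,0,0],[0,0,0]]' --turn '[[0,0,0],[0,0,0],[0,0,0],[0,0,0],[0,0,0]]' --grip '[0.5,1,1,1,1]' --newtons 20

```text
t: 11.02
eef_pos: [0.552, -0.0386, 0.0951]
tool_rot: [0.697, 0.139, 0.691, -0.134]
contact_force: [1.0, 0.1, -2.2]
gripper_width: 0.207
```

```bash
cat > feel.py <<'E'
from h import *
o=status.get_obs(); knob(o); togo(o,[*o["eef_pos"][:2],.092]); a=[]
A=rot(o["tool_rot"]); print("F tool",(A.T@o["contact_force"]).round(1),"torque",o["torque"].round(2))
b=np.array([.6669,.0363])
for n in("side","scene"):
    s=eyes.read_camera(n); u,v=proj(cam(n),[[*b,.104]])[0].astype(int); r=red(s,(u-12,v-12,u+13,v+13),60); print(n,r and np.round(r,1))
cv2.imwrite("pics/last_scene.png",s[:,:,::-1])
E
python3 feel.py
```

```text
knob rel 233.73 r 62.31 mm
t 11.02 pos [ 0.552  -0.0386  0.0951] down [ 0.01   0.006 -1.   ] jaw 67.7 togo cm [ 0.31 -0.   -0.  ]  F [ 1.   0.1 -2.2] w 17.6
F tool [2.2 0.4 0.9] torque [-0.21 -0.04 -0.04]
side [265.6 164.   21. ]
scene [298. 193.  21.]
```

apply_moves --travel '[[0,0.01,0.2],[0,0.01,0.2],[0,0.01,0.2],[0,0,0]]' --turn '[[-0.03,0,0],[-0.03,0,0],[-0.03,0,0],[0,0,0]]' --grip '[1,1,1,1]'

```text
t: 11.45
eef_pos: [0.5563, -0.0404, 0.0951]
tool_rot: [0.701, 0.107, 0.697, -0.102]
contact_force: [2.0, 0.2, -2.3]
gripper_width: 0.205
```

```bash
python3 feel.py
```

```text
knob rel 237.96 r 62.34 mm
t 11.45 pos [ 0.5563 -0.0404  0.0951] down [ 0.006  0.006 -1.   ] jaw 73.1 togo cm [ 0.31 -0.   -0.  ]  F [ 2.   0.2 -2.3] w 17.4
F tool [2.3 0.8 1.8] torque [-0.22 -0.39 -0.1 ]
side [266.2 164.7  19. ]
scene [298.  193.3  23. ]
```

apply_moves --travel '[[0,0.005,0.12],[0,0,0],[0,0.005,0.12],[0,0,0]]' --turn '[[-0.012,0,0],[0,0,0],[-0.012,0,0],[0,0,0]]' --grip '[1,1,1,1]'

```text
t: 11.88
eef_pos: [0.5578, -0.0409, 0.0951]
tool_rot: [0.702, 0.098, 0.699, -0.094]
contact_force: [2.1, -0.0, -0.5]
gripper_width: 0.203
```

```bash
python3 feel.py
```

```text
knob rel 239.46 r 62.28 mm
t 11.88 pos [ 0.5578 -0.0409  0.0951] down [ 0.005  0.005 -1.   ] jaw 74.4 togo cm [ 0.31 -0.   -0.  ]  F [ 2.1 -0.  -0.5] w 17.2
F tool [0.5 0.5 2. ] torque [-0.18 -0.28 -0.01]
side [266.2 164.6  18. ]
scene [298.  193.7  21. ]
```

apply_moves --travel '[[0,0.005,0.1],[0,0,0],[0,0.005,0.1],[0,0,0]]' --turn '[[-0.01,0,0],[0,0,0],[-0.01,0,0],[0,0,0]]' --grip '[1,1,1,1]'

```text
t: 12.32
eef_pos: [0.5591, -0.0414, 0.0951]
tool_rot: [0.703, 0.091, 0.7, -0.087]
contact_force: [0.3, 0.3, 0.5]
gripper_width: 0.204
```

```bash
python3 feel.py
```

```text
knob rel 240.71 r 62.30 mm
t 12.32 pos [ 0.5591 -0.0414  0.0951] down [ 0.004  0.005 -1.   ] jaw 75.6 togo cm [ 0.31 -0.   -0.  ]  F [0.3 0.3 0.5] w 17.3
F tool [-0.5  0.4  0.2] torque [-0.18 -0.05 -0.01]
side [266.3 164.8  18. ]
scene [298.  193.7  21. ]
```

apply_moves --travel '[[0,0.005,0.1],[0,0,0]]' --turn '[[-0.01,0,0],[0,0,0]]' --grip '[1,1]'

```text
t: 12.58
eef_pos: [0.5598, -0.0416, 0.0951]
tool_rot: [0.703, 0.087, 0.701, -0.083]
contact_force: [-0.5, -0.5, -0.2]
gripper_width: 0.203
```

```bash
python3 feel.py
```

```text
knob rel 241.40 r 62.27 mm
t 12.58 pos [ 0.5598 -0.0416  0.0951] down [ 0.003  0.005 -1.   ] jaw 76.2 togo cm [ 0.31 -0.   -0.  ]  F [-0.5 -0.5 -0.2] w 17.3
F tool [ 0.2 -0.6 -0.3] torque [-0.11 -0.02 -0.06]
side [265.6 167.1  19. ]
scene [298. 196.  21.]
```

The pin has dropped by about 2.4 px in both views. I'll give it a moment and re-measure.

apply_moves --travel '[[0,0,0],[0,0,0]]' --turn '[[0,0,0],[0,0,0]]' --grip '[1,1]'

```text
t: 12.85
eef_pos: [0.5598, -0.0416, 0.095]
tool_rot: [0.703, 0.087, 0.701, -0.084]
contact_force: [-0.7, -0.3, 1.0]
gripper_width: 0.202
```

```bash
python3 feel.py; python3 - <<'E'
from h import *
s=eyes.read_camera("side"); c=eyes.read_camera("scene")
a=cv2.resize(s[150:185,245:285],(400,350),interpolation=0); b=cv2.resize(c[175:210,278:318],(400,350),interpolation=0)
cv2.imwrite("pics/f1.png",np.hstack([a,b])[:,:,::-1])
E
```

```text
knob rel 241.40 r 62.30 mm
t 12.85 pos [ 0.5598 -0.0416  0.095 ] down [ 0.003  0.005 -1.   ] jaw 76.1 togo cm [ 0.3 -0.  -0. ]  F [-0.7 -0.3  1. ] w 17.1
F tool [-1.  -0.5 -0.6] torque [-0.07  0.21  0.01]
side [265.6 166.8  19. ]
scene [298. 196.  21.]
```

View pics/f1.png

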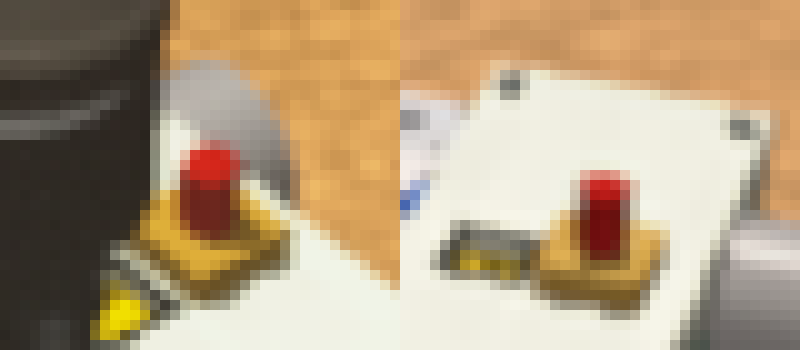

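The head sits flat on the bush with no shank showing in either view. Now I'll let go and retreat.

apply_moves --travel '[[0,0,0],[0,0,0],[0,0,0],[-1.5,0,0],[-3.0,0,0],[-3.5,0,0],[-2.0,1.5,3.0],[0,0,0]]' --turn '[[0,0,0],[0,0,0],[0,0,0],[0,0,0],[0,0,0],[0,0,0],[0,0,0],[0,0,0]]' --grip '[0.5,0.5,0.5,0.5,0.4,0.4,0.4,0.4]'

```text
t: 13.72
eef_pos: [0.592, -0.0347, 0.1974]
tool_rot: [0.702, 0.088, 0.702, -0.083]
contact_force: [1.4, 0.3, 1.5]
gripper_width: 0.599
```

```bash
python3 feel.py; python3 - <<'E'
from h import *
o,im,w=snap("wrist"); b=[.6669,.0363]
for z in(.104,.116,.08,.092): print(z,proj(w,[[*b,z]]).round(1))
u,v=proj(w,[[*b,.1]])[0].astype(int); print(red(im,(max(u-40,0),max(v-40,0),u+40,v+40),60))
cv2.imwrite("pics/w9.png",im[:,:,::-1])
E
```

```text
knob rel 273.20 r 54.53 mm
t 13.72 pos [ 0.592  -0.0347  0.1974] down [ 0.     0.006 -1.   ] jaw 76.1 togo cm [ 1.054e+01 -6.000e-02  1.000e-02]  F [1.4 0.3 1.5] w 50.9
F tool [-1.5  0.6  1.3] torque [-0.02 -0.09 -0.06]
side [267. 166.   3.]
scene [298.  196.2  22. ]
0.104 [[378.6 282. ]]
0.116 [[384.7 291.7]]
0.08 [[368.1 265.1]]
0.092 [[373.1 273.2]]
(np.float64(376.5492063492064), np.float64(280.85079365079366), 315)
```

View pics/w9.png

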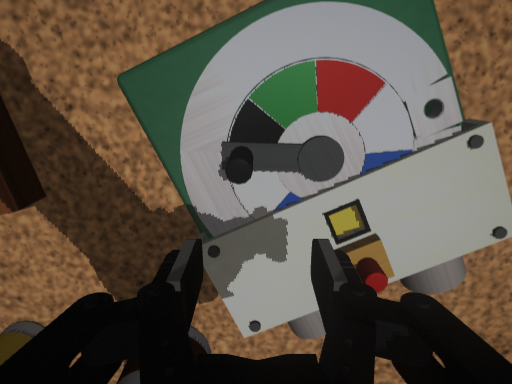

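The head top is at (376,282). Home predicts (379,282) and not home predicts (385,292), so the pin is fully home. Yellow fills the window and the gripper is clear.

```bash
python3 -c "
from station import bot; print(bot.hand_in())"
```

```text
the job is handed in; nothing more can be done
None
```

The selector is set to yellow and the red pin is locked fully home. The job is handed in at about 14 s, within the 64 s limit.

**What I did**
- I turned the wheel anticlockwise by the crank until it was about 7° short of centred yellow.
- I moved the red-headed pin from the rack into the bush and let go about 4 mm above the ring.
- I then fed the crank round in steps of about 0.7° until the pin dropped under its own weight, roughly 1.4° past centred yellow by the arm's own reading.
- I released the knob and backed away.

**Last checks**
- **Pin home:** the head top sits at (376,282) in the wrist picture, against a prediction of (379,282) for home and (385,292) for not home. The side and scene views show no shank.
- **Window:** yellow fills it.
- **Force:** the readings I took while feeling for the hole stayed around 2 N. I read force only at the end of each move and never measured the contact between pin and wheel directly.
- **Gripper:** it was about 10 cm above the knob and touching nothing at hand-in.

**Points that disagreed**
- **Size of the drop:** it measured about 2.4 px in the side and scene views, where I expected about 3 px. The close wrist view settled it.
- **Position of the hole:** reading it off another lock hole in the picture put it about 2° further on than where the pin dropped. I put that down to camera calibration.
- **Other things:** I did not look at the rack or the bench items again after lifting the pin. Nothing in the forces suggested I had touched them.

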